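# Turn the sample carousel until the pink macaron faces front

## Robot

A 6-joint arm with a two-finger parallel gripper is mounted at the origin on a cart in front of the work surface, level with it; the furniture and walls round the work are solid. World frame = base frame: x ahead of the robot, y to its left, z up, the work surface at z = 0. Lengths are in m, angles in rad, forces in N, time in s.
With the tool pointing down it reaches from about 0.375 to 0.9 m from the base axis. Payload 3.1 kg.
Tool frame: the origin (TCP) lies at the very end of the fingers, on their centre line; the grasp point (between the pads) lies 19 mm behind it; z points along the fingers, y is the direction in which the jaws open and shut (so a half turn about z gives the same grasp; the last joint's range is limited). The gripper opens to 87 mm and grips with 3 to 60 N. Pads are 19 mm wide; open, the fingers measure 117 mm over their backs; the gripper's body (75 mm by 190 mm) begins 51 mm behind the grasp point.
Start: joints at [1.105, 0.527, 1.433, -0, 1.181, -0.178], TCP at [0.177, 0.599, 0.223] pointing down, gripper open.
Joint ranges: [-3.08, 3.08], [-0.75, 2.2], [0.22, 2.44], [-1.43, 4.57], [0, 2.65], [-2.85, 2.85]. Speed limits (rad/s): [2.79, 2.79, 3.14, 3.14, 3.14, 3.14].

## Interface

Orientations are given as a unit quaternion [x, y, z, w].
In Python, from rig import robot gives the robot as it stands.
- The arm moves only by the tool arm_command, never from a script. Its argument "targets" is a list of rows, each a list of 5 numbers: the shift along the tool's x, y, z in cm, then the turn about the tool's z in rad, then the finger opening in cm, from 0 to 8.7. In form: [[dx, dy, dz, spin, hand], ...]. A call has 1 to 5 rows; each row is the pose to reach, as a shift and turn from the pose commanded when the call began, along the tool's axes at that moment; what a row does not reach only later rows make up. A row lasts 1/8 s, in which the tool goes at most 62.5 mm and 10.7 degrees, less where a joint would pass 70% of its speed; a pose out of reach is approached as far as the arm can. A call with a gripper value outside its range is refused whole. The fingers move at their own pace and stop on an object; "newtons" is the grip in N (left out, the last holds). Time passes only in rows, so rows that repeat a pose let the fingers close. It gives the time, the measured TCP pose, the force and the opening at its end, in the units of the state.
- robot.get_obs(): the state, without advancing time (a new reading comes with each control period).
- robot.camera(name): name is "side" or "top" or "wrist"; returns (picture, depth): 480x640x3 uint8, red, green, blue; 480x640 float32, m along the optical axis (not along the pixel's ray), 0 where there is no reading.
- robot.camera_model(name): a dict with "mtx" (3x3 intrinsics, pixels), "extrinsics" (4x4, takes a point from world to camera coordinates). Camera axes: x right, y up, looking along -z (the intrinsics and any distortion apply to the point x, -y, -z); pixel columns grow to the right and rows downward; lengths in m; the calibration is good to about 2 mm. A picture is of the moment at which its call begins: read the wrist's pose just before it. camera_model takes no time and is no camera call; for the wrist camera it gives the pose at the moment of the call.
- robot.hand_in(): hands the job in, once; it reports no verdict.
The state is a dict: "time": time; "q": joint angles; "joint_velocities": joint speeds; "joint_torque": joint torques, N m; "position": TCP position; "tool_rot": TCP orientation; "ft_force": force on the tool from outside, world axes, zero at the start; "moment": the same for the moment, N m; "grip_width": finger opening in m.
Only numpy, scipy, OpenCV 4.12 (cv2) and the standard library are available. Lean on these libraries where they do the work, as an engineer would, in place of code of your own. Each camera call takes 0.05 s, during which the arm holds its last target.

## Task

Push the little macaron carousel round with the fingertips, against the brass posts on its rim, until the pink macaron is squarely at the front, straight out toward the worktop's front edge. Turn it gently: the macarons must ride along untouched and stay in their places on the platter, and the other things on the worktop stay where they are. Leave the carousel standing still like that, with the hand clear.

Things in the scene. Friction and masses are not known exactly. Their poses are not given: they have to be found in the camera images.
- axis_top (a point): where the carousel's vertical axis meets the top face of its round wooden platter (144 mm across, 14 mm thick, top 99 mm above the worktop). The dark stand below is fixed. The platter overhangs the worktop's front edge by about 50 mm; its back comes within 6 to 12 mm of an upright glass screen 0.55 m tall
- front_spot (a point): a fixed point in the air, 34 mm from the axis straight toward the robot's side (world -x, square to the worktop's front edge) and 11.5 mm above the platter's top: where the centre of the pink macaron shall come to be
- glass_edge (a point): the lower right-hand corner, on the robot's side, of the fixed upright glass screen on the worktop. The pane runs from here straight to the left (+y) past the end of the reach, in one plane square to x, 555 mm high; the carousel stands between it and the robot. The worktop's front edge is 106 mm nearer the robot than this pane. Keep the arm and hand on the robot's side of it
- platter (a joint): turn of the platter about the vertical axis, in rad, positive counter-clockwise seen from above; 0 at the start, whatever the start direction. It turns freely at least one full turn either way, with a light drag (0.04 N m, about 0.6 N at a rim post), and stops at once when no longer pushed
- pink_center (a point): pink macaron sweet, a round biscuit sandwich 37 mm across and 23 mm high with a pale filling, lying loose on the platter, its middle 34 mm from the platter's axis; this point is its centre, 11.5 mm above the platter's top. Not to be touched. The one to bring to the front. At the start it lies at least 68 degrees away from the front, to either side or at the back
- green_center (a point): light green macaron sweet, a round biscuit sandwich 37 mm across and 23 mm high with a pale filling, lying loose on the platter, its middle 34 mm from the platter's axis; this point is its centre, 11.5 mm above the platter's top. Not to be touched
- cream_center (a point): cream-coloured macaron sweet, a round biscuit sandwich 37 mm across and 23 mm high with a pale filling, lying loose on the platter, its middle 34 mm from the platter's axis; this point is its centre, 11.5 mm above the platter's top. Not to be touched
- brown_center (a point): dark brown macaron sweet, a round biscuit sandwich 37 mm across and 23 mm high with a pale filling, lying loose on the platter, its middle 34 mm from the platter's axis; this point is its centre, 11.5 mm above the platter's top. Not to be touched
- post_0 (a point): one of the four equal upright brass finger posts fixed on the platter's rim, 66 mm from the axis, 90 degrees apart, each half-way (45 degrees) between two macarons; 10 mm thick, standing 31 mm above the platter's top; this point is on its centre line, 15 mm above the platter's top
- post_1 (a point): one of the four equal upright brass finger posts fixed on the platter's rim, 66 mm from the axis, 90 degrees apart, each half-way (45 degrees) between two macarons; 10 mm thick, standing 31 mm above the platter's top; this point is on its centre line, 15 mm above the platter's top
- post_2 (a point): one of the four equal upright brass finger posts fixed on the platter's rim, 66 mm from the axis, 90 degrees apart, each half-way (45 degrees) between two macarons; 10 mm thick, standing 31 mm above the platter's top; this point is on its centre line, 15 mm above the platter's top
- post_3 (a point): one of the four equal upright brass finger posts fixed on the platter's rim, 66 mm from the axis, 90 degrees apart, each half-way (45 degrees) between two macarons; 10 mm thick, standing 31 mm above the platter's top; this point is on its centre line, 15 mm above the platter's top
- ramekin: white ramekin, 82 mm across, 48 mm high, standing to the left of the carousel; origin at the centre of its underside. Leave alone
- sugar_shaker: white sugar shaker, 67 mm across, 114 mm high, standing to the right of the carousel; origin at the centre of its underside. Leave alone
- order_pad: order pad lying flat, 130 x 85 x 16 mm, further right; origin at the centre of its underside. Leave alone
- tongs: steel serving tongs lying along y, 49 x 239 x 24 mm, far right; origin at the centre of their underside. Leave alone

How it is judged:
At the end, for the whole second after the job is handed in: The centre of the pink macaron is within 9 mm (about 15 degrees of turn) of the front spot, the platter stands still (under 0.05 rad/s), and all four macarons lie flat on the platter with their centres within 42 mm of its axis (horizontal distance between pink_center and front_spot below 0.009 m and velocity of joint platter between -0.05 and 0.05 rad/s and horizontal distance between each of pink_center, green_center, cream_center, brown_center and axis_top below 0.042 m and height (world z) of each of pink_center, green_center, cream_center, brown_center above 0.105 m and angle between each of pink_center, green_center, cream_center, brown_center's own z axis and vertical below 0.2 rad); the robot touches nothing.
It fails at once if a macaron is touched by the robot (over 0.3 N) (contact force between any of the fingers, the arm and macaron_pink above 0.3 N or contact force between any of the fingers, the arm and macaron_green above 0.3 N or contact force between any of the fingers, the arm and macaron_cream above 0.3 N or contact force between any of the fingers, the arm and macaron_brown above 0.3 N).
It fails at once if a macaron is lifted off the platter (12 mm), tipped over or slides out of its place (more than 45 mm or less than 22 mm from the axis) (height (world z) of any of pink_center, green_center, cream_center, brown_center above 0.1225 m or height (world z) of any of pink_center, green_center, cream_center, brown_center below 0.1 m or horizontal distance between any of pink_center, green_center, cream_center, brown_center and axis_top above 0.045 m or horizontal distance between any of pink_center, green_center, cream_center, brown_center and axis_top below 0.022 m or angle between any of pink_center, green_center, cream_center, brown_center's own z axis and vertical above 0.6 rad).
It fails at once if the platter is flung round (faster than 4 rad/s) (velocity of joint platter above 4 rad/s or velocity of joint platter below -4 rad/s).
It fails at once if the ramekin, sugar shaker, order pad or tongs are moved by more than 15 mm (distance of any of ramekin, sugar_shaker, order_pad, tongs from where it was at the start of the episode above 0.015 m).
It also fails if it takes over 64 s, if anything falls off the work surface, if the arm or the gripper's body presses on something with over 40 N, if the wrist force passes 120 N, or if a joint passes its speed limit or range.

## Working session

There is one attempt and no reset: what is moved stays moved. The work goes in short steps, Python scripts to look and compute and a tool call to move; the robot and the scene stay as the last step left them, time stands still between calls to the robot, and variables do not carry over. Pictures are saved under pics/ and viewed, and the job is handed in when it is done.

Besides the shell and the picture viewer there is one more tool, called after "Call:" by a JSON object that holds its "fn" and its "kwargs", one argument or row to a line. arm_command: Moves the arm, as the interface text tells. Its arguments: {"type":"object","properties":{"targets":{"type":"array","items":{"type":"array","items":{"type":"number"}}},"newtons":{"type":"number"}},"required":["targets"]}

```bash
mkdir -p pics; ls; python3 - <<'E'
from rig import robot
import cv2,numpy as np,json
print(robot.get_obs())
for n in ["side","top","wrist"]:
    m=robot.camera_model(n); print(n,{k:np.round(v,4).tolist() if not isinstance(v,str) else v for k,v in m.items()})
    p,d=robot.camera(n); cv2.imwrite(f"pics/{n}0.png",p[:,:,::-1]); np.save(f"{n}0.npy",d)
E
```

```text
pics
{'time': 0.0, 'q': array([ 1.10449819e+00,  5.28488724e-01,  1.43384386e+00, -7.47544964e-06,
        1.18137673e+00, -1.78518871e-01]), 'joint_velocities': array([-4.46654445e-04,  6.67090025e-05,  1.18356309e-03,  1.57549062e-03,
       -4.40730213e-05,  1.21279734e-03]), 'joint_torque': array([ 1.23211117e-03, -4.40024006e+01, -1.76597768e+01,  6.34317705e-02,
        5.80729195e-02, -1.51635040e-04]), 'position': array([0.17705628, 0.59866937, 0.22157635]), 'tool_rot': array([ 1.43392136e-01,  9.89665386e-01, -1.00489000e-03, -3.32053981e-04]), 'ft_force': array([ 0.0790093 , -1.30618278,  0.04701942]), 'moment': array([-0.01935995, -0.01045577, -0.02804588]), 'grip_width': 0.0869495572729037}
side {'mtx': [[521.3202, 0.0, 316.2735], [0.0, 521.3202, 242.7548], [0.0, 0.0, 1.0]], 'extrinsics': [[-0.988, -0.1545, -0.0088, 0.4541], [0.062, -0.4473, 0.8922, -0.1176], [-0.1417, 0.8809, 0.4515, -1.3186], [0.0, 0.0, 0.0, 1.0]]}
top {'mtx': [[522.5981, 0.0, 315.6868], [0.0, 522.5981, 243.7828], [0.0, 0.0, 1.0]], 'extrinsics': [[0.0017, -1.0, 0.0086, -0.0183], [0.997, 0.0023, 0.0779, -0.4676], [-0.0779, 0.0084, 0.9969, -1.84], [0.0, 0.0, 0.0, 1.0]]}
wrist {'mtx': [[355.0265, 0.0, 323.7061], [0.0, 355.0265, 242.0845], [0.0, 0.0, 1.0]], 'extrinsics': [[0.2836, 0.9589, -0.0022, -0.6251], [-0.922, 0.2721, -0.2755, 0.0346], [-0.2636, 0.0802, 0.9613, -0.3917], [0.0, 0.0, 0.0, 1.0]]}
```

View pics/top0.png

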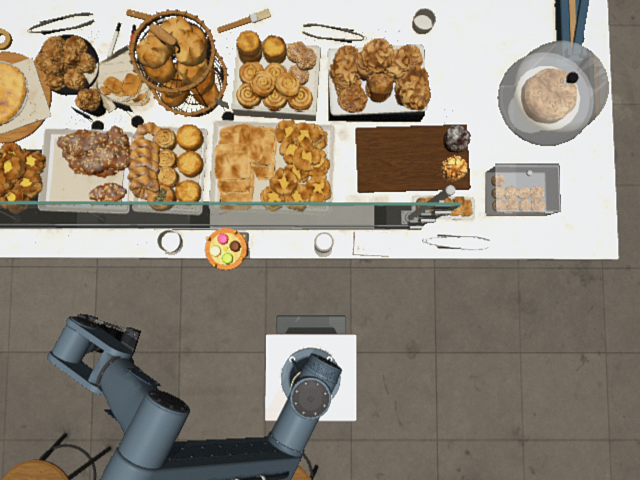

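View pics/side0.png

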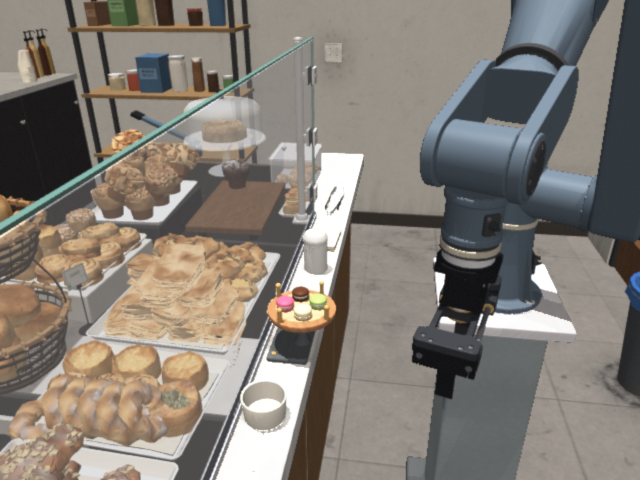

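View pics/wrist0.png

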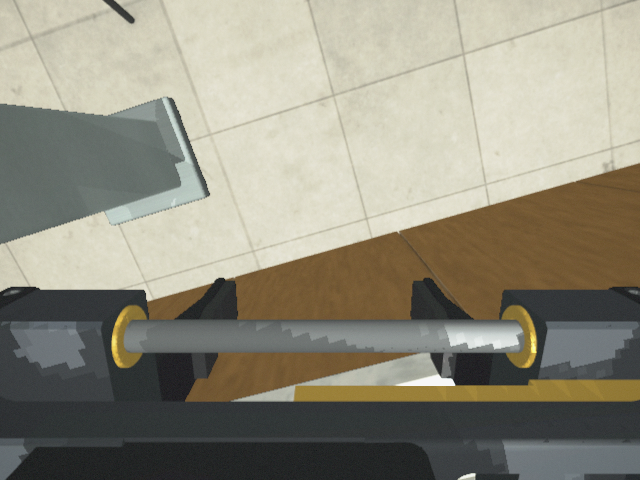

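The top view shows the carousel at about (226,249): pink is at the rear-left and the glass runs along row ~205. The side view shows it at (301,308). I'll zoom in and measure.

```bash
cat > h.py <<'E'
import numpy as np,cv2
from rig import robot
def ray(m,u,v):
    K=m["mtx"];E=m["extrinsics"];R=E[:3,:3];t=E[:3,3]
    d=np.array([(u-K[0,2])/K[0,0],-(v-K[1,2])/K[1,1],-1.]); return -R.T@t,R.T@d
def onz(m,u,v,z):
    c,d=ray(m,u,v); return c+d*(z-c[2])/d[2]
def proj(m,p):
    E=m["extrinsics"];q=E[:3,:3]@np.asarray(p)+E[:3,3];K=m["mtx"]
    return K[0,0]*q[0]/-q[2]+K[0,2],K[1,1]*-q[1]/-q[2]+K[1,2]
def tri(a,b):
    A=np.zeros((3,3));B=np.zeros(3)
    for c,d in (a,b):
        d=d/np.linalg.norm(d);P=np.eye(3)-np.outer(d,d);A+=P;B+=P@c
    return np.linalg.solve(A,B)
E
python3 - <<'E'
from h import *
for n,(x0,y0,w,h) in {"top":(140,200,240,70),"side":(215,265,160,120)}.items():
    p=cv2.imread(f"pics/{n}0.png")[y0:y0+h,x0:x0+w]
    s=800//w if n=="side" else 3.3
    cv2.imwrite(f"pics/{n}0z.png",cv2.resize(p,None,fx=s,fy=s,interpolation=cv2.INTER_CUBIC))
p=cv2.imread("pics/top0.png")[225:275,196:256]
cv2.imwrite("pics/top0zz.png",cv2.resize(p,None,fx=12,fy=12,interpolation=cv2.INTER_NEAREST))
E
```

```text
(no output)
```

View pics/top0zz.png

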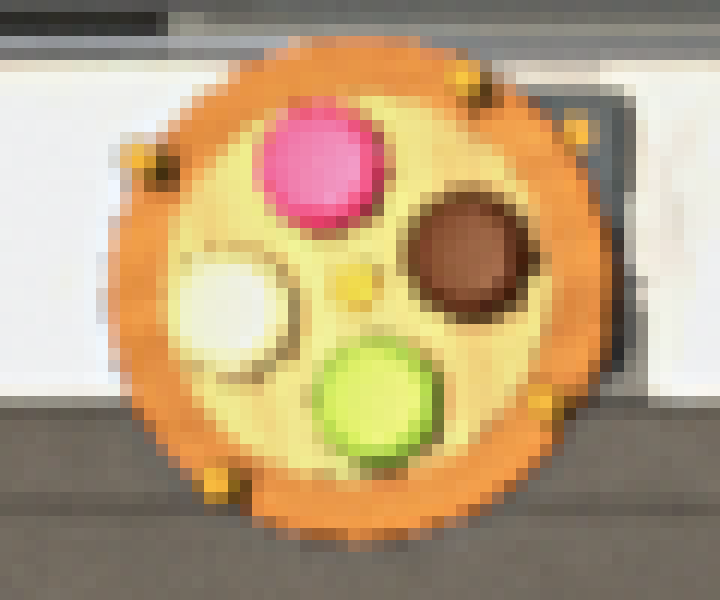

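View pics/side0z.png

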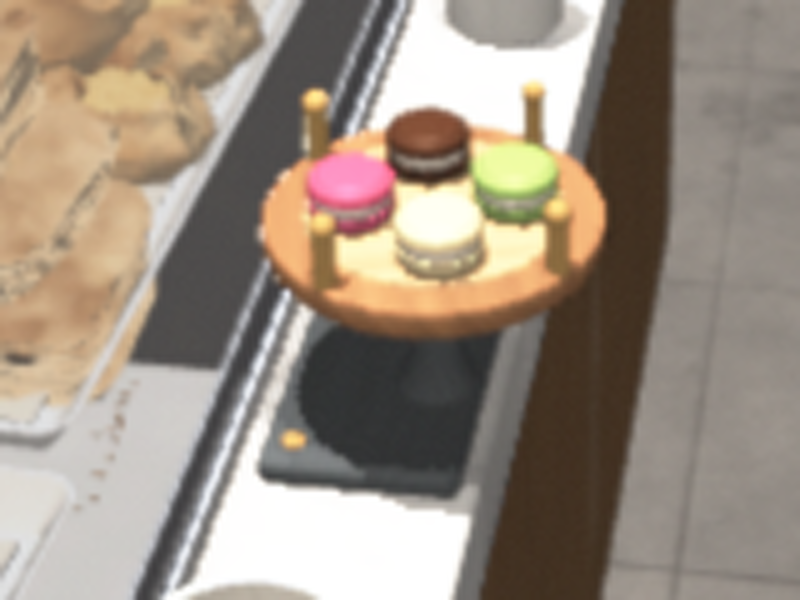

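View pics/top0z.png

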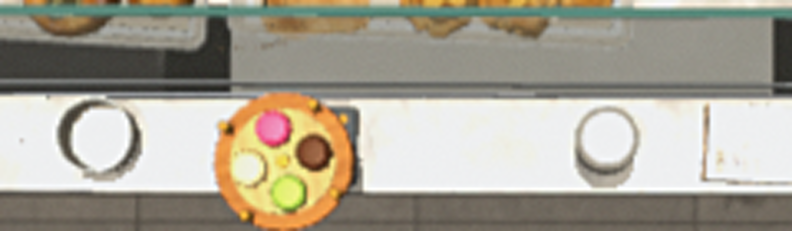

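In the enlarged top view the posts are at zz (133,158), (465,78), (545,400) and (215,485), the hub is at (357,288) and pink is at (320,167). The side zoom shows the post tops at (316,98), (534,90), (322,222) and (558,210). I'll triangulate the post tops.

```bash
python3 - <<'E'
from h import *
T=robot.camera_model("top");S=robot.camera_model("side")
t=lambda a,b:(196+a/12-.5,225+b/12-.5)
s=lambda a,b:(215+a/5-.5,265+b/5-.5)
P={"backL":(t(133,155),s(322,222)),"backR":(t(463,75),s(316,98)),"frR":(t(540,400),s(534,90)),"frL":(t(212,482),s(558,210)),
"pinktop":(t(322,165),s(352,180)),"brown":(t(470,250),s(428,132)),"green":(t(378,398),s(516,167)),"cream":(t(228,312),s(440,220))}
X={}
for k,(a,b) in P.items():
    x=tri(ray(T,*a),ray(S,*b));X[k]=x
    print(k,x.round(4),"top@z",onz(T,*a,.130 if k[:2] in('ba','fr') else .12).round(4), "side@z",onz(S,*b,.130 if k[:2] in('ba','fr') else .12).round(4))
for n in ([*P][:4],[*P][4:]):
    c=np.mean([X[k] for k in n],0);ct=np.mean([onz(T,*P[k][0],.13 if n[0]=='backL' else .12) for k in n],0);cs=np.mean([onz(S,*P[k][1],.13 if n[0]=='backL' else .12) for k in n],0)
    print(c.round(4),ct.round(4),cs.round(4))
    for k in n:
        d=onz(T,*P[k][0],.13 if n[0]=='backL' else .12)-ct; e=onz(S,*P[k][1],.13 if n[0]=='backL' else .12)-cs
        print(k,np.degrees(np.arctan2(d[1],d[0])).round(1),np.hypot(*d[:2]).round(4),np.degrees(np.arctan2(e[1],e[0])).round(1))
print("hub",onz(T,*t(357,286),.1))
# rim
for q in [(107,290),(612,290),(360,36),(360,540)]: print(q,onz(T,*t(*q),.099).round(4))
for nm,q in {"ram":(170,241),"shaker":(323,243),"glassbase":(226,228),"pad L":(353,243),"edge":(300,258)}.items(): print(nm,onz(T,*q,.05 if nm=='ram' else .114 if nm=='shaker' else 0).round(3))
E
```

```text
backL [0.4789 0.3482 0.1278] top@z [0.4794 0.3479 0.13  ] side@z [0.4775 0.3513 0.13  ]
backR [0.5017 0.2568 0.1274] top@z [0.502  0.2565 0.13  ] side@z [0.5002 0.2609 0.13  ]
frR [0.4113 0.2345 0.1257] top@z [0.4114 0.2339 0.13  ] side@z [0.41   0.2416 0.13  ]
frL [0.3883 0.325  0.1266] top@z [0.3885 0.3244 0.13  ] side@z [0.3874 0.33   0.13  ]
pinktop [0.4777 0.2979 0.1149] top@z [0.4776 0.2971 0.12  ] side@z [0.4756 0.3055 0.12  ]
brown [0.4538 0.2561 0.1143] top@z [0.4539 0.2554 0.12  ] side@z [0.4515 0.2651 0.12  ]
green [0.4121 0.281  0.1164] top@z [0.4124 0.2805 0.12  ] side@z [0.4108 0.2865 0.12  ]
cream [0.4363 0.3233 0.1162] top@z [0.4363 0.3226 0.12  ] side@z [0.4349 0.3289 0.12  ]
[0.4451 0.2911 0.1269] [0.4453 0.2907 0.13  ] [0.4437 0.296  0.13  ]
backL 59.2 0.0666 58.7
backR -31.1 0.0662 -31.8
frR -120.9 0.0661 -121.8
frL 149.3 0.0661 148.9
[0.445  0.2896 0.1154] [0.4451 0.2889 0.12  ] [0.4432 0.2965 0.12  ]
pinktop 14.1 0.0336 15.6
brown -75.3 0.0346 -75.2
green -165.5 0.0337 -162.8
cream 104.5 0.0349 104.4
hub [0.44508365 0.29007284 0.1       ]
(107, 290) [0.4439 0.3608 0.099 ]
(612, 290) [0.4442 0.2182 0.099 ]
(360, 36) [0.5162 0.2905 0.099 ]
(360, 540) [0.3734 0.2883 0.099 ]
ram [0.474 0.491 0.05 ]
shaker [ 0.463 -0.041  0.114]
glassbase [0.525 0.305 0.   ]
pad L [ 0.472 -0.152  0.   ]
edge [0.418 0.039 0.   ]
```

```bash
cat >> h.py <<'E'
from scipy.spatial.transform import Rotation as Ro
AX=np.array([.445,.2905])
def rows(tg,hand=0.,o=None):
    """tg: list of (x,y,z,yawdeg) -> rows"""
    o=o or robot.get_obs(); R=Ro.from_quat(o["tool_rot"]).as_matrix(); yaw=np.degrees(np.arctan2(R[1,0],R[0,0]))
    print("t",round(o["time"],2),"pos",o["position"].round(4),"yaw",yaw.round(1),"F",o["ft_force"].round(2),"w",round(o["grip_width"],4))
    for x,y,z,w in tg:
        d=R.T@(np.array([x,y,z])-o["position"])*100; s=-np.radians((w-yaw+180)%360-180)
        print([*d.round(2).tolist(),round(s,3),hand])
def pose(th,back,rad=.070,z=.112):
    """tool pose with local frame at post angle th (deg), back = distance of tool centre behind post centre (m)"""
    a=np.radians(th);er=np.array([np.cos(a),np.sin(a)]);et=np.array([-er[1],er[0]])
    p=AX+rad*er-back*et; return (*p.round(4),z,th%360)
E
python3 - <<'E'
from h import *
m=robot.camera_model("wrist");o=robot.get_obs();E=m["extrinsics"];c=-E[:3,:3].T@E[:3,3]
print("cam in tool",Ro.from_quat(o["tool_rot"]).as_matrix().T@(c-o["position"]))
p=pose(149.2,.030,z=.18);print(p);a=o["position"]
rows([(a[0]+(p[0]-a[0])*f,a[1]+(p[1]-a[1])*f,a[2]+(.18-a[2])*f,163.5-14.3*f) for f in (.1,.3,.55,.8,1)])
E
```

```text
cam in tool [ 0.07469842  0.00132562 -0.16293135]
(np.float64(0.4002), np.float64(0.3521), 0.18, 149.2)
t 0.15 pos [0.1771 0.5988 0.2218] yaw 163.5 F [ 0.49 -0.09 -0.02] w 0.0873
[-2.84, -1.73, 0.42, np.float64(0.025), 0.0]
[-8.52, -5.2, 1.26, np.float64(0.075), 0.0]
[-15.62, -9.53, 2.31, np.float64(0.137), 0.0]
[-22.71, -13.85, 3.36, np.float64(0.2), 0.0]
[-28.39, -17.32, 4.2, np.float64(0.25), 0.0]
```

Call:
{"fn": "arm_command", "kwargs": {
  "targets": [
    [-2.8,-1.7,0.4,0.02,0],
    [-7,-4.2,1,0.06,0],
    [-11,-6.7,1.6,0.1,0],
    [-15,-9.2,2.2,0.13,0],
    [-18,-11,2.6,0.16,0]
  ],
  "newtons": 20
}}

```text
time: 0.78
position: [0.3196, 0.441, 0.1961]
tool_rot: [0.223, 0.975, -0.0, -0.0]
ft_force: [1.1, 1.0, -0.2]
grip_width: 0.0449
```

```bash
python3 - <<'E'
from h import *
rows([pose(149.2,.030,z=.18)])
E
```

```text
t 0.78 pos [0.3196 0.441  0.1961] yaw 154.2 F [ 1.09  0.98 -0.21] w 0.0449
[-11.13, -4.5, 1.61, np.float64(0.088), 0.0]
```

Call:
{"fn": "arm_command", "kwargs": {
  "targets": [
    [-4,-1.6,0.5,0.03,0],
    [-8,-3.2,1,0.06,0],
    [-10.5,-4.2,1.5,0.09,0],
    [-11.1,-4.5,1.6,0.09,0],
    [-11.1,-4.5,1.6,0.09,0]
  ]
}}

```text
time: 1.4
position: [0.399, 0.3542, 0.1804]
tool_rot: [0.266, 0.964, -0.0, -0.0]
ft_force: [0.4, -0.1, 0.2]
grip_width: 0.0015
```

```bash
python3 - <<'E'
from h import *
rows([pose(149.2,.030,z=.112)])
for n in ["wrist","side"]:
    p,d=robot.camera(n); p=p[:,:,::-1]
    if n=="side": p=cv2.resize(p[200:380,200:440],None,fx=3.3,fy=3.3,interpolation=cv2.INTER_CUBIC)
    cv2.imwrite(f"pics/{n}1.png",p)
E
```

```text
t 1.4 pos [0.399  0.3542 0.1804] yaw 149.2 F [ 0.43 -0.11  0.23] w 0.0015
[-0.21, -0.11, 6.84, np.float64(-0.001), 0.0]
```

View pics/wrist1.png

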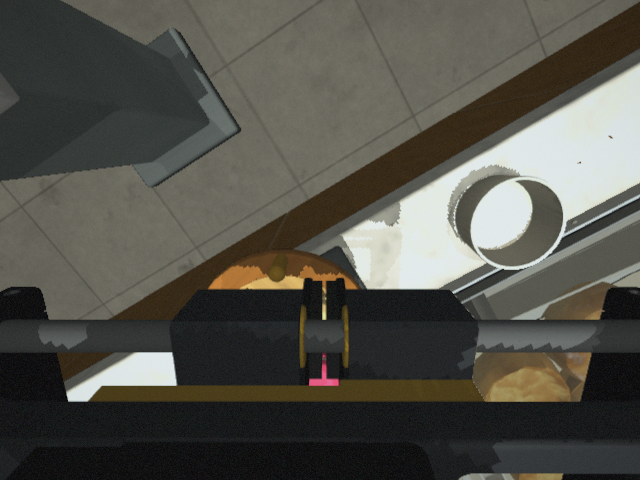

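View pics/side1.png

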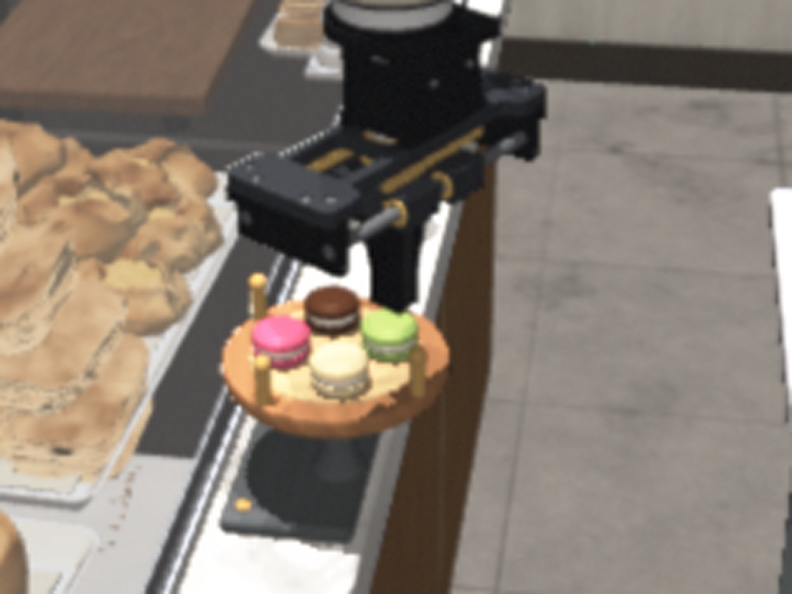

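```bash
python3 - <<'E'
from h import *
o=robot.get_obs()
u=proj(robot.camera_model("side"),o["position"]);print(u,(u[0]-200)*3.3,(u[1]-200)*3.3)
W=robot.camera_model("wrist");print(proj(W,o["position"]),proj(W,(.445-.0567,.2905+.0338,.13)))
p,d=robot.camera("wrist");print([d[r,325].round(3) for r in(285,300,320)],d[270,277])
E
```

```text
(np.float64(318.4036501706979), np.float64(290.8146521046656)) 390.7320455633031 299.6883519453964
(np.float64(320.7276086332945), np.float64(296.4924479930777)) (np.float64(272.3958266882179), np.float64(272.868151739569))
[np.float32(0.169), np.float32(0.153), np.float32(0.088)] 0.2266085
```

Call:
{"fn": "arm_command", "kwargs": {
  "targets": [
    [0,-0.1,2.5,0,0],
    [0,-0.1,5,0,0],
    [0,-0.1,6.5,0,0],
    [0,-0.1,6.8,0,0],
    [0,-0.1,6.8,0,0]
  ]
}}

```text
time: 2.17
position: [0.399, 0.3537, 0.1129]
tool_rot: [0.265, 0.964, 0.0, 0.0]
ft_force: [0.6, -0.2, 0.4]
grip_width: 0.0002
```

```bash
python3 - <<'E'
from h import *
p,d=robot.camera("side"); p=p[:,:,::-1]
cv2.imwrite("pics/side2.png",cv2.resize(p[200:380,200:440],None,fx=3.3,fy=3.3,interpolation=cv2.INTER_CUBIC))
rows([pose(149.2,.025,rad=.071),pose(149.2,.022,rad=.071)]+[pose(149.2+a,.020,rad=.071) for a in (2,5,9)])
E
```

```text
t 2.23 pos [0.3992 0.3537 0.1132] yaw 149.2 F [1.6  0.24 0.28] w 0.0003
[-0.07, -0.59, 0.12, np.float64(0.0), 0.0]
[-0.07, -0.88, 0.12, np.float64(0.0), 0.0]
[-0.0, -1.34, 0.12, np.float64(-0.035), 0.0]
[0.08, -1.71, 0.12, np.float64(-0.087), 0.0]
[0.16, -2.22, 0.12, np.float64(-0.157), 0.0]
```

View pics/side2.png

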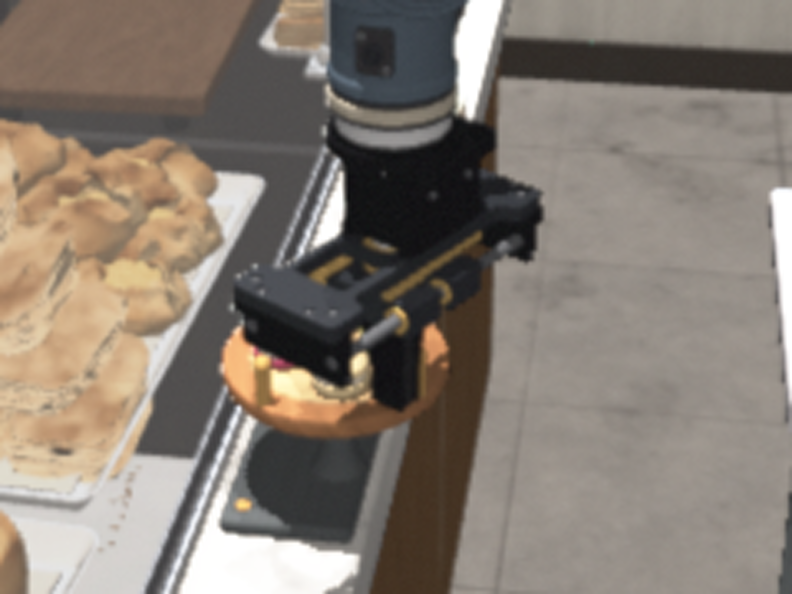

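The fingers (around 400,390) stand just behind the front-left post and clear of the cream macaron. I'll start the push.

Call:
{"fn": "arm_command", "kwargs": {
  "targets": [
    [0,-0.4,0,0,0],
    [0,-0.8,0,-0.01,0],
    [0,-1.2,0,-0.03,0],
    [0.1,-1.7,0,-0.09,0],
    [0.15,-2.2,0,-0.16,0]
  ]
}}

```text
time: 2.85
position: [0.3863, 0.3351, 0.1128]
tool_rot: [0.186, 0.982, 0.0, 0.0]
ft_force: [1.1, 1.5, 1.0]
grip_width: 0.0002
```

```bash
python3 - <<'E'
from h import *
p,d=robot.camera("side"); p=p[:,:,::-1]
cv2.imwrite("pics/side3.png",cv2.resize(p[200:380,200:440],None,fx=3.3,fy=3.3,interpolation=cv2.INTER_CUBIC))
rows([pose(149.2+a,.020,rad=.071) for a in (14,19,24,29,34)])
E
```

```text
t 2.9 pos [0.3855 0.3344 0.1126] yaw 158.6 F [ 0.36  0.15 -0.19] w 0.001
[0.1, -0.49, 0.06, np.float64(-0.08), 0.0]
[0.2, -1.13, 0.06, np.float64(-0.168), 0.0]
[0.24, -1.77, 0.07, np.float64(-0.255), 0.0]
[0.22, -2.41, 0.07, np.float64(-0.342), 0.0]
[0.15, -3.05, 0.07, np.float64(-0.429), 0.0]
```

View pics/side3.png

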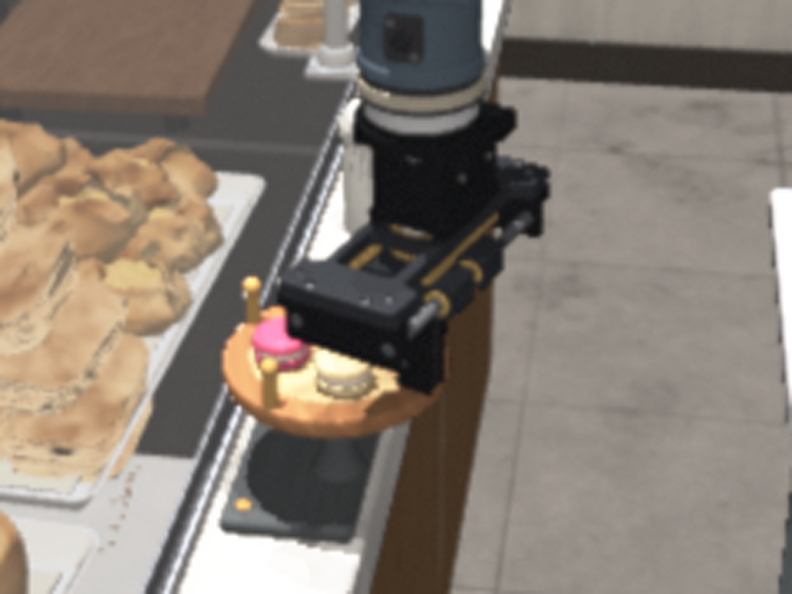

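The platter is turning and the back-left post has moved from (263,380) to (270,385). I'll continue.

Call:
{"fn": "arm_command", "kwargs": {
  "targets": [
    [0.1,-0.5,0,-0.08,0],
    [0.2,-1.1,0,-0.17,0],
    [0.24,-1.8,0,-0.255,0],
    [0.22,-2.4,0,-0.34,0],
    [0.15,-3.05,0,-0.43,0]
  ]
}}

```text
time: 3.52
position: [0.3733, 0.3073, 0.1127]
tool_rot: [-0.027, 1.0, 0.0, -0.0]
ft_force: [-1.0, 0.9, 0.3]
grip_width: 0.0006
```

```bash
python3 - <<'E'
from h import *
p,d=robot.camera("side"); p=p[:,:,::-1]
cv2.imwrite("pics/side4.png",cv2.resize(p[200:380,200:440],None,fx=3.3,fy=3.3,interpolation=cv2.INTER_CUBIC))
rows([pose(149.2+a,.020,rad=.071) for a in (39,44,49,54,59)])
E
```

```text
t 3.58 pos [0.3729 0.3064 0.1126] yaw -176.8 F [-0.07 -0.2   0.05] w 0.0004
[0.13, -0.62, 0.06, np.float64(-0.087), 0.0]
[0.23, -1.25, 0.06, np.float64(-0.174), 0.0]
[0.26, -1.9, 0.06, np.float64(-0.261), 0.0]
[0.24, -2.54, 0.06, np.float64(-0.348), 0.0]
[0.17, -3.18, 0.06, np.float64(-0.436), 0.0]
```

View pics/side4.png

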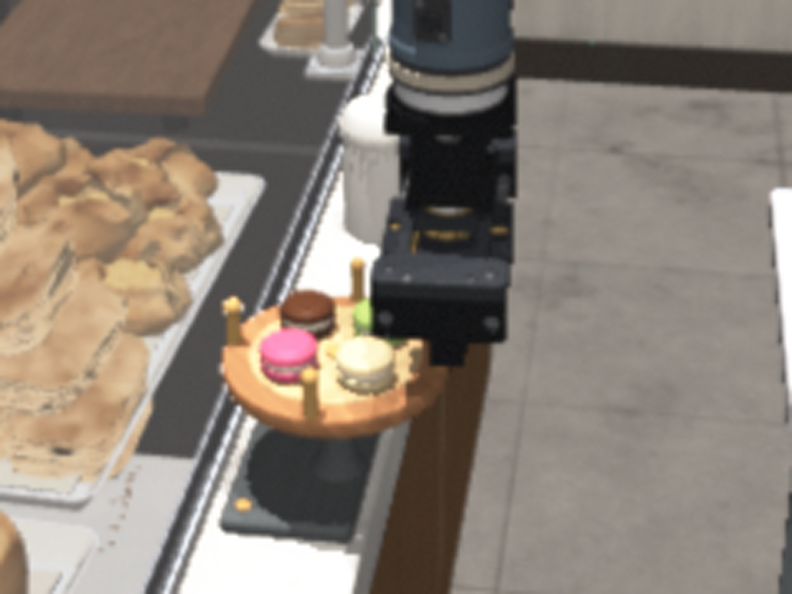

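```bash
python3 - <<'E'
from h import *
S=robot.camera_model("side")
f=lambda p:tuple(round((a-200)*3.3) for a in proj(S,p))
print("tcp",f(robot.get_obs()["position"]))
for th0 in range(149,190,4):
    print(th0,[f((.445+.066*np.cos(a),.2905+.066*np.sin(a),.13)) for a in np.radians(th0+np.array([0,-90,-180,90]))],"pink",f((.445+.034*np.cos(np.radians(th0-135)),.2905+.034*np.sin(np.radians(th0-135)),.118)))
E
```

```text
tcp (445, 356)
149 [(416, 346), (259, 355), (256, 274), (400, 266)] pink (279, 328)
153 [(420, 343), (265, 358), (251, 277), (395, 264)] pink (279, 330)
157 [(424, 339), (271, 360), (247, 280), (389, 262)] pink (280, 332)
161 [(428, 336), (278, 362), (243, 283), (383, 260)] pink (280, 334)
165 [(431, 332), (285, 364), (239, 287), (376, 259)] pink (281, 336)
169 [(434, 328), (292, 366), (236, 290), (370, 257)] pink (283, 338)
173 [(436, 324), (299, 367), (233, 294), (363, 256)] pink (284, 340)
177 [(438, 320), (307, 368), (231, 298), (356, 255)] pink (286, 342)
181 [(439, 316), (315, 369), (229, 302), (349, 255)] pink (288, 344)
185 [(439, 312), (322, 369), (227, 306), (342, 254)] pink (290, 345)
189 [(439, 308), (330, 369), (227, 310), (335, 254)] pink (293, 347)
```

```bash
python3 - <<'E'
from h import *
p,d=robot.camera("side"); p=p[:,:,::-1]
cv2.imwrite("pics/side5.png",cv2.resize(p[265:345,260:360],None,fx=7,fy=7,interpolation=cv2.INTER_CUBIC))
p,d=robot.camera("wrist"); cv2.imwrite("pics/wrist5.png",p[:,:,::-1])
E
```

```text
(no output)
```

View pics/side5.png

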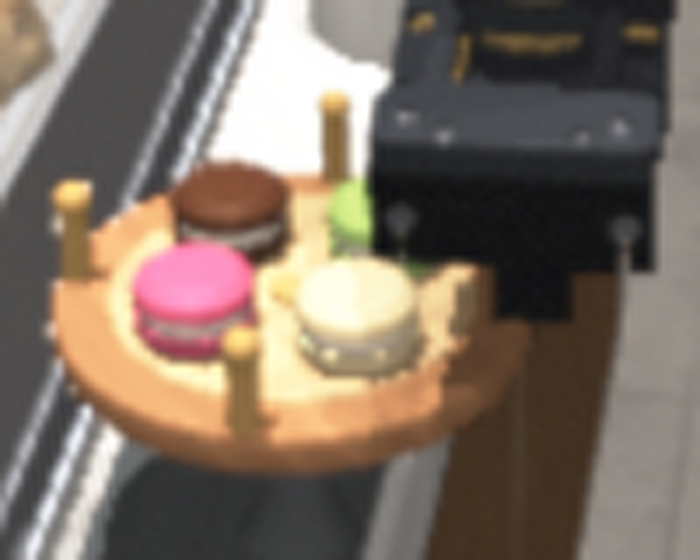

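View pics/wrist5.png

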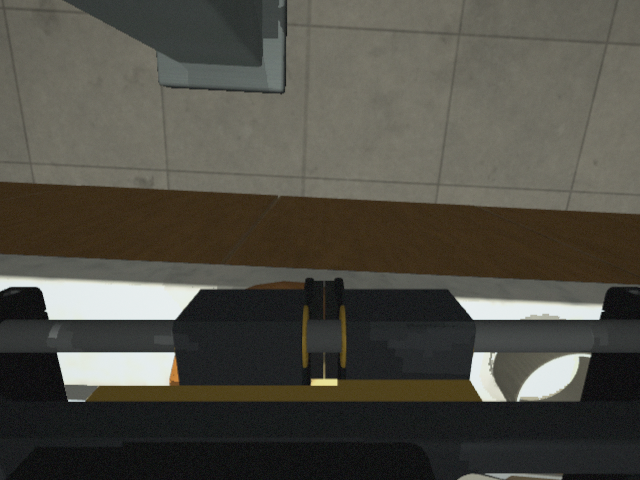

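Triangulation against the visible posts puts post 0 at about 177–178°, hidden behind the fingers. So the closed fingers are about 19 mm thick, and the contact offset is 14.5 mm. I'll continue.

```bash
python3 - <<'E'
from h import *
rows([pose(178+a,.0145,rad=.071) for a in (4,9,14,19,24)])
E
```

```text
t 3.67 pos [0.3735 0.3071 0.1126] yaw -177.1 F [-0.24  0.22 -0.87] w 0.0003
[0.03, -0.46, 0.06, np.float64(0.015), 0.0]
[0.13, -1.08, 0.06, np.float64(-0.072), 0.0]
[0.19, -1.71, 0.06, np.float64(-0.159), 0.0]
[0.18, -2.34, 0.06, np.float64(-0.247), 0.0]
[0.13, -2.97, 0.06, np.float64(-0.334), 0.0]
```

Call:
{"fn": "arm_command", "kwargs": {
  "targets": [
    [0.05,-0.45,0,-0.01,0],
    [0.13,-1.1,0,-0.08,0],
    [0.19,-1.7,0,-0.16,0],
    [0.18,-2.35,0,-0.25,0],
    [0.13,-3.0,0,-0.34,0]
  ]
}}

```text
time: 4.3
position: [0.3738, 0.2771, 0.1126]
tool_rot: [-0.196, 0.981, 0.0, -0.0]
ft_force: [0.3, 0.4, -0.3]
grip_width: 0.0004
```

```bash
python3 - <<'E'
from h import *
rows([pose(202+a,.0145,rad=.071) for a in (5,10,15,20,25)])
E
```

```text
t 4.3 pos [0.3738 0.2771 0.1126] yaw -157.4 F [ 0.31  0.41 -0.26] w 0.0004
[0.1, -0.6, 0.06, np.float64(-0.077), 0.0]
[0.15, -1.23, 0.06, np.float64(-0.164), 0.0]
[0.14, -1.86, 0.06, np.float64(-0.251), 0.0]
[0.09, -2.49, 0.06, np.float64(-0.339), 0.0]
[-0.03, -3.11, 0.06, np.float64(-0.426), 0.0]
```

Call:
{"fn": "arm_command", "kwargs": {
  "targets": [
    [0.1,-0.6,0,-0.08,0],
    [0.16,-1.25,0,-0.165,0],
    [0.16,-1.85,0,-0.25,0],
    [0.1,-2.5,0,-0.34,0],
    [0,-3.1,0,-0.43,0]
  ]
}}

```text
time: 4.92
position: [0.3854, 0.2483, 0.1125]
tool_rot: [-0.401, 0.916, 0.0, -0.0]
ft_force: [-1.4, 0.2, -0.1]
grip_width: 0.0003
```

```bash
python3 - <<'E'
from h import *
p,d=robot.camera("side"); p=p[:,:,::-1]
cv2.imwrite("pics/side6.png",cv2.resize(p[200:380,200:440],None,fx=3.3,fy=3.3,interpolation=cv2.INTER_CUBIC))
rows([pose(232,.0145,rad=.071),pose(232,.025,rad=.071),pose(225,.045,rad=.090),pose(225,.045,rad=.10,z=.18)])
S=robot.camera_model("side")
f=lambda p:tuple(round((a-200)*3.3) for a in proj(S,p))
for th0 in range(217,238,4):
    print(th0,[f((.445+.066*np.cos(a),.2905+.066*np.sin(a),.13)) for a in np.radians(th0+np.array([0,-90,-180,90]))],"pink",f((.445+.034*np.cos(np.radians(th0-135)),.2905+.034*np.sin(np.radians(th0-135)),.118)))
E
```

```text
t 4.97 pos [0.3861 0.248  0.1126] yaw -132.7 F [ 0.79 -1.25 -0.44] w 0.0005
[0.07, -0.58, 0.06, np.float64(-0.081), 0.0]
[0.17, 0.46, 0.06, np.float64(-0.081), 0.0]
[1.69, 3.42, 0.05, np.float64(0.041), 0.0]
[2.69, 3.45, -6.74, np.float64(0.041), 0.0]
217 [(426, 282), (383, 361), (235, 337), (287, 261)] pink (316, 354)
221 [(422, 278), (390, 359), (239, 341), (281, 263)] pink (319, 355)
225 [(418, 275), (396, 357), (242, 344), (275, 265)] pink (323, 355)
229 [(413, 272), (402, 354), (247, 348), (269, 267)] pink (327, 356)
233 [(408, 270), (408, 351), (251, 351), (264, 270)] pink (331, 356)
237 [(403, 267), (413, 348), (257, 354), (258, 272)] pink (335, 356)
```

View pics/side6.png

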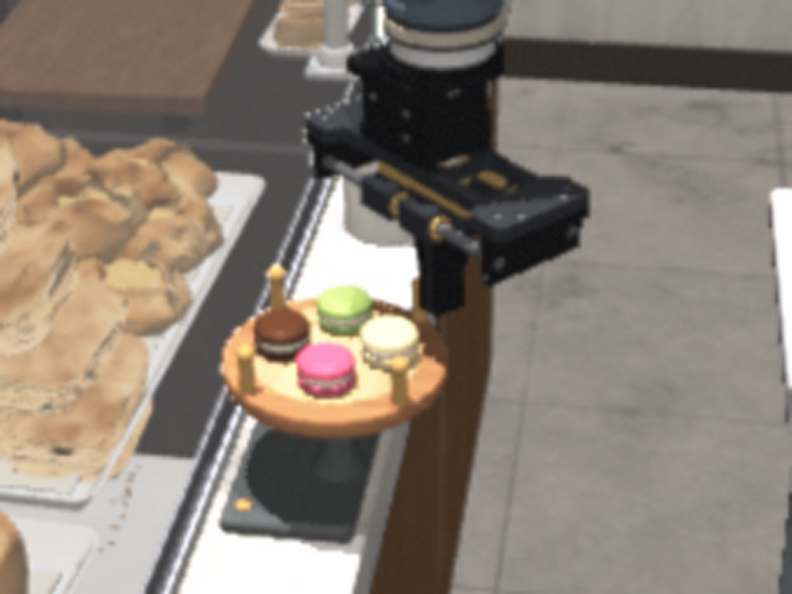

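Post tops are at (275,270), (246,350), (398,363) and (415,283), which gives post 0 ≈ 226° and pink ≈ 91°. The second stroke goes on the next post, now at about 136°. I'll back off, lift and move round.

Call:
{"fn": "arm_command", "kwargs": {
  "targets": [
    [0.3,0.8,0,0,0],
    [1,1.8,-0.5,0,0],
    [1.8,3,-3,0.05,0],
    [2.3,4,-6,0.1,0],
    [2.5,4.5,-7,0.15,0]
  ]
}}

```text
time: 5.6
position: [0.3344, 0.2615, 0.1841]
tool_rot: [-0.329, 0.944, 0.0, 0.001]
ft_force: [0.3, -0.4, 0.8]
grip_width: 0.0004
```

```bash
python3 - <<'E'
from h import *
p=pose(136,.030,rad=.073)
print(p)
o=robot.get_obs();a=o["position"];y0=228.
rows([(a[0]+(p[0]-a[0])*f,a[1]+(p[1]-a[1])*f,.182,y0+(150-y0)*f) for f in (.25,.5,.75,1)])
E
```

```text
(np.float64(0.4133), np.float64(0.3628), 0.112, 136)
t 5.6 pos [0.3344 0.2615 0.1841] yaw -141.6 F [ 0.34 -0.36  0.79] w 0.0004
[-3.12, 0.76, 0.22, np.float64(0.174), 0.0]
[-6.24, 1.52, 0.22, np.float64(0.514), 0.0]
[-9.36, 2.27, 0.23, np.float64(0.854), 0.0]
[-12.48, 3.03, 0.23, np.float64(1.195), 0.0]
```

Call:
{"fn": "arm_command", "kwargs": {
  "targets": [
    [-0.5,0.6,0,0.17,0],
    [-2.5,1.2,0,0.34,0],
    [-5,1.8,0,0.51,0],
    [-7.5,2.2,0,0.68,0],
    [-9.5,2.5,0,0.85,0]
  ]
}}

```text
time: 6.22
position: [0.3937, 0.3406, 0.1827]
tool_rot: [0.091, 0.996, -0.0, -0.0]
ft_force: [0.3, -0.7, 0.6]
grip_width: 0.0009
```

```bash
python3 - <<'E'
from h import *
p=pose(136,.030,rad=.073)
rows([(p[0],p[1],.182,150),(p[0],p[1],.112,150)])
E
```

```text
t 6.22 pos [0.3937 0.3406 0.1827] yaw 169.5 F [ 0.29 -0.71  0.55] w 0.0009
[-1.52, 2.54, 0.07, np.float64(0.34), 0.0]
[-1.52, 2.54, 7.07, np.float64(0.34), 0.0]
```

Call:
{"fn": "arm_command", "kwargs": {
  "targets": [
    [-0.6,1.2,0,0.17,0],
    [-1.5,2.5,0,0.34,0],
    [-1.5,2.5,0,0.34,0]
  ]
}}

```text
time: 6.6
position: [0.4132, 0.3623, 0.1827]
tool_rot: [0.255, 0.967, 0.0, 0.0]
ft_force: [-0.4, 0.1, -0.2]
grip_width: 0.0011
```

```bash
python3 - <<'E'
from h import *
p=pose(136,.030,rad=.073)
rows([(p[0],p[1],.182,150),(p[0],p[1],.112,150)])
p,d=robot.camera("side"); p=p[:,:,::-1]
cv2.imwrite("pics/side7.png",cv2.resize(p[200:380,200:440],None,fx=3.3,fy=3.3,interpolation=cv2.INTER_CUBIC))
p,d=robot.camera("wrist"); cv2.imwrite("pics/wrist7.png",p[:,:,::-1])
W=robot.camera_model("wrist")
for th in(132,136,140):
  a=np.radians(th);print(th,proj(W,(.445+.066*np.cos(a),.2905+.066*np.sin(a),.13)))
E
```

```text
t 6.6 pos [0.4132 0.3623 0.1827] yaw 150.5 F [-0.36  0.15 -0.24] w 0.0011
[0.01, 0.05, 0.07, np.float64(0.008), 0.0]
[0.02, 0.04, 7.07, np.float64(0.008), 0.0]
132 (np.float64(283.39212988229895), np.float64(263.0852356921958))
136 (np.float64(276.4414951175446), np.float64(261.1496556621851))
140 (np.float64(269.36388460450934), np.float64(259.6688385330241))
```

View pics/side7.png

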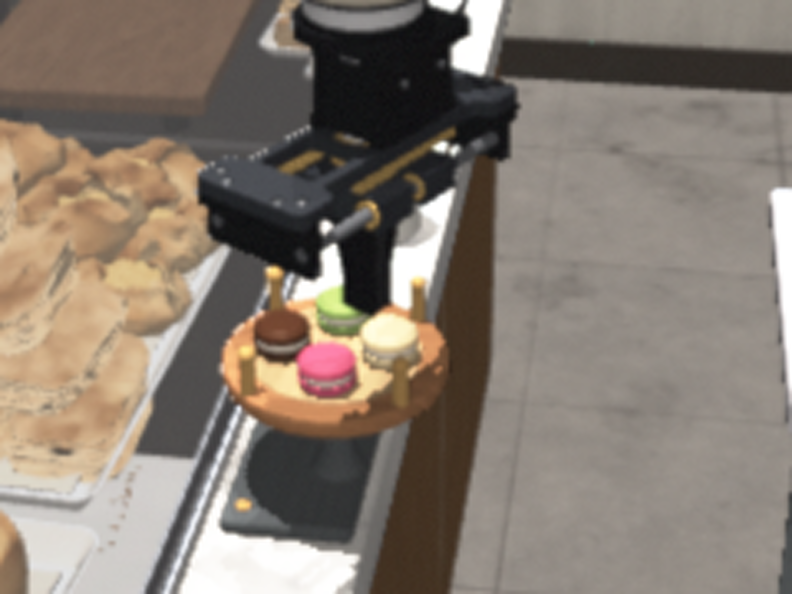

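View pics/wrist7.png

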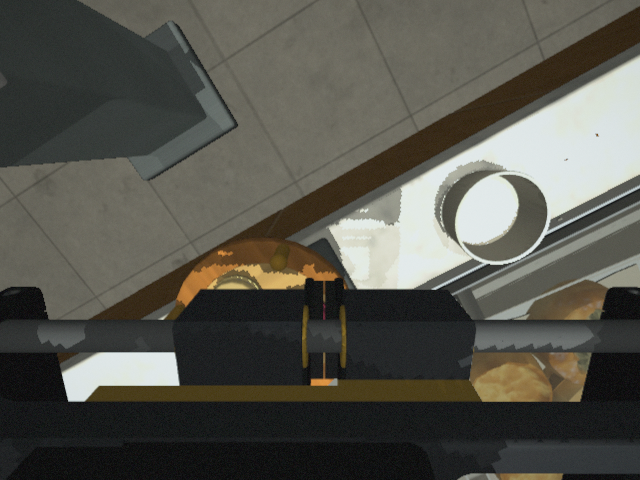

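Call:
{"fn": "arm_command", "kwargs": {
  "targets": [
    [0,0,2.5,0,0],
    [0,0,5,0,0],
    [0,0,6.7,0,0],
    [0,0,7,0,0],
    [0,-0.5,7,0,0]
  ]
}}

```text
time: 7.32
position: [0.4111, 0.3572, 0.1129]
tool_rot: [0.256, 0.967, 0.0, 0.0]
ft_force: [0.9, 0.0, -0.3]
grip_width: 0.0002
```

```bash
python3 - <<'E'
from h import *
def q(th,b,yaw,rad=.072): p=pose(th,b,rad=rad); return (p[0],p[1],.112,yaw)
rows([q(136,.02,150),q(136,.0155,150),q(138,.0145,150),q(142,.0145,150),q(147,.0145,152)])
E
```

```text
t 7.33 pos [0.4111 0.3572 0.1129] yaw 150.4 F [ 0.91  0.01 -0.27] w 0.0002
[0.23, -0.4, 0.09, np.float64(0.007), 0.0]
[0.34, -0.83, 0.09, np.float64(0.007), 0.0]
[0.48, -1.16, 0.09, np.float64(0.007), 0.0]
[0.67, -1.63, 0.09, np.float64(0.007), 0.0]
[0.86, -2.25, 0.09, np.float64(-0.028), 0.0]
```

Call:
{"fn": "arm_command", "kwargs": {
  "targets": [
    [0.2,-0.4,0,0,0],
    [0.35,-0.8,0,0,0],
    [0.5,-1.15,0,0,0],
    [0.67,-1.6,0,0,0],
    [0.86,-2.2,0,-0.03,0]
  ]
}}

```text
time: 7.95
position: [0.3931, 0.3424, 0.1128]
tool_rot: [0.241, 0.971, 0.0, 0.0]
ft_force: [1.0, -0.1, -0.4]
grip_width: 0.0005
```

```bash
python3 - <<'E'
from h import *
def q(th,b,yaw,rad=.072): p=pose(th,b,rad=rad); return (p[0],p[1],.112,yaw)
rows([q(147+a,.0145,152+a*1.04) for a in (5,10,15,20,25)])
p,d=robot.camera("side"); p=p[:,:,::-1]
cv2.imwrite("pics/side8.png",cv2.resize(p[200:380,200:440],None,fx=3.3,fy=3.3,interpolation=cv2.INTER_CUBIC))
E
```

```text
t 7.95 pos [0.3931 0.3424 0.1128] yaw 152.2 F [ 1.01 -0.1  -0.4 ] w 0.0005
[0.18, -0.7, 0.07, np.float64(-0.088), 0.0]
[0.28, -1.33, 0.07, np.float64(-0.179), 0.0]
[0.32, -1.97, 0.07, np.float64(-0.27), 0.0]
[0.31, -2.61, 0.07, np.float64(-0.36), 0.0]
[0.25, -3.25, 0.07, np.float64(-0.451), 0.0]
```

View pics/side8.png

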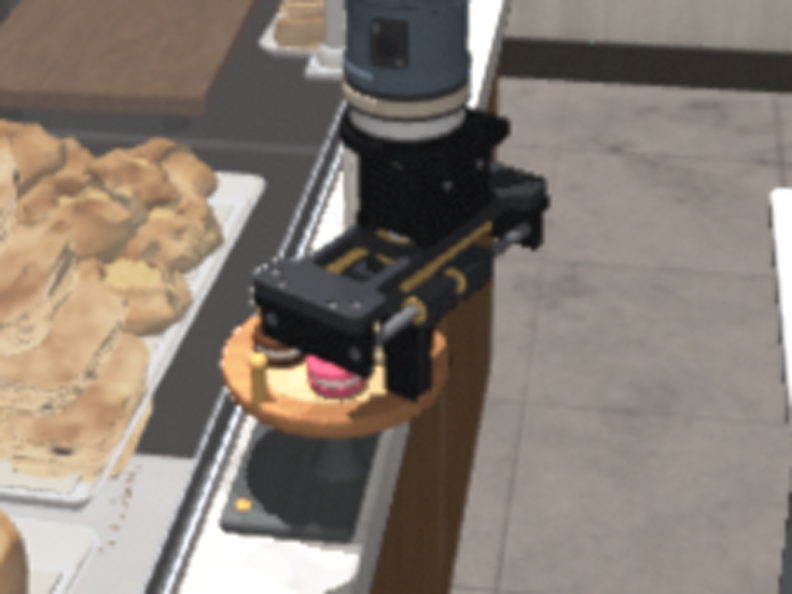

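The visible post at (257,357) corresponds to a pushed post at about 147°, as planned. I'll continue.

Call:
{"fn": "arm_command", "kwargs": {
  "targets": [
    [0.18,-0.7,0,-0.09,0],
    [0.28,-1.3,0,-0.18,0],
    [0.32,-1.95,0,-0.27,0],
    [0.31,-2.6,0,-0.36,0],
    [0.25,-3.25,0,-0.45,0]
  ]
}}

```text
time: 8.62
position: [0.3751, 0.3147, 0.1125]
tool_rot: [0.017, 1.0, 0.0, -0.0]
ft_force: [0.2, 0.1, -0.3]
grip_width: 0.0002
```

```bash
python3 - <<'E'
from h import *
def q(th,b,yaw,rad=.072): p=pose(th,b,rad=rad); return (p[0],p[1],.112,yaw)
rows([q(172+a,.0145,178+a) for a in (5,10,15,20,25)])
E
```

```text
t 8.62 pos [0.3751 0.3147 0.1125] yaw 178.0 F [ 0.21  0.11 -0.34] w 0.0002
[0.1, -0.61, 0.05, np.float64(-0.087), 0.0]
[0.22, -1.23, 0.05, np.float64(-0.174), 0.0]
[0.27, -1.87, 0.05, np.float64(-0.261), 0.0]
[0.27, -2.51, 0.05, np.float64(-0.349), 0.0]
[0.21, -3.15, 0.05, np.float64(-0.436), 0.0]
```

Call:
{"fn": "arm_command", "kwargs": {
  "targets": [
    [0.1,-0.6,0,-0.09,0],
    [0.22,-1.25,0,-0.175,0],
    [0.27,-1.85,0,-0.26,0],
    [0.27,-2.5,0,-0.35,0],
    [0.21,-3.15,0,-0.435,0]
  ]
}}

```text
time: 9.25
position: [0.3712, 0.2831, 0.1125]
tool_rot: [-0.199, 0.98, 0.0, -0.001]
ft_force: [0.3, 1.0, 0.7]
grip_width: 0.0008
```

```bash
python3 - <<'E'
from h import *
def q(th,b,yaw,rad=.072): p=pose(th,b,rad=rad); return (p[0],p[1],.112,yaw)
rows([q(197+a,.0145,203+a) for a in (5,10,15,20)])
p,d=robot.camera("side"); p=p[:,:,::-1]
cv2.imwrite("pics/side9.png",cv2.resize(p[200:380,200:440],None,fx=3.3,fy=3.3,interpolation=cv2.INTER_CUBIC))
E
```

```text
t 9.25 pos [0.3712 0.2831 0.1125] yaw -157.1 F [0.28 1.03 0.75] w 0.0008
[0.09, -0.63, 0.05, np.float64(-0.088), 0.0]
[0.2, -1.27, 0.05, np.float64(-0.176), 0.0]
[0.25, -1.91, 0.05, np.float64(-0.263), 0.0]
[0.25, -2.55, 0.04, np.float64(-0.35), 0.0]
```

View pics/side9.png

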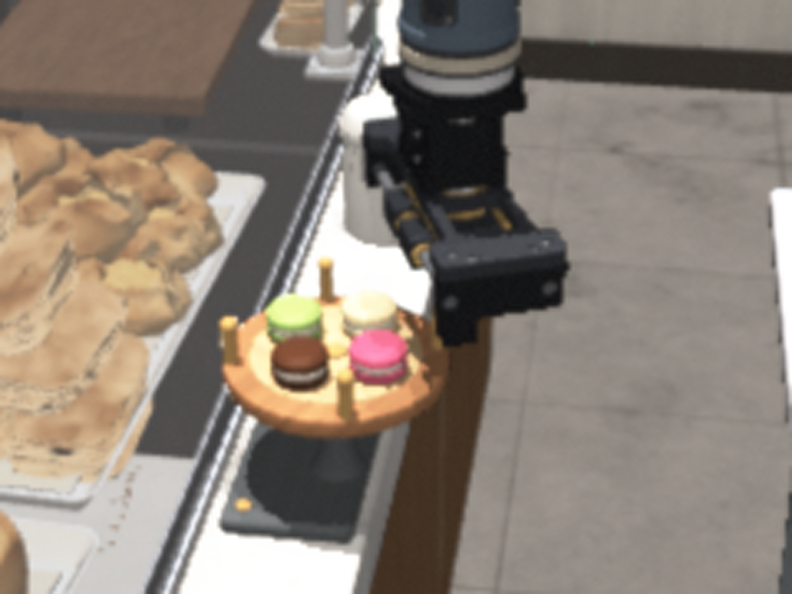

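Post tops at (229,322), (325,265) and (345,375) give the pushed post at about 197°, as expected. I need 225.

Call:
{"fn": "arm_command", "kwargs": {
  "targets": [
    [0.1,-0.6,0,-0.09,0],
    [0.2,-1.25,0,-0.175,0],
    [0.25,-1.9,0,-0.26,0],
    [0.25,-2.5,0,-0.35,0],
    [0.24,-2.55,0,-0.36,0]
  ]
}}

```text
time: 9.93
position: [0.3794, 0.2588, 0.1124]
tool_rot: [-0.369, 0.93, 0.0, -0.0]
ft_force: [-0.3, -0.3, 0.4]
grip_width: 0.0001
```

```bash
python3 - <<'E'
from h import *
def q(th,b,yaw,rad=.072): p=pose(th,b,rad=rad); return (p[0],p[1],.112,yaw)
rows([q(217+a,.0145,223+a) for a in (4,8)])
for n in("side","top"):
    p,d=robot.camera(n); cv2.imwrite(f"pics/{n}10raw.png",p[:,:,::-1])
    p=p[:,:,::-1]
    p=cv2.resize(p[200:380,200:440],None,fx=3.3,fy=3.3,interpolation=cv2.INTER_CUBIC) if n=="side" else cv2.resize(p[225:275,196:256],None,fx=12,fy=12,interpolation=cv2.INTER_NEAREST)
    cv2.imwrite(f"pics/{n}10.png",p)
E
```

```text
t 9.93 pos [0.3794 0.2588 0.1124] yaw -136.7 F [-0.29 -0.3   0.42] w 0.0001
[0.19, -0.45, 0.04, np.float64(-0.065), 0.0]
[0.29, -0.96, 0.04, np.float64(-0.135), 0.0]
```

View pics/side10.png

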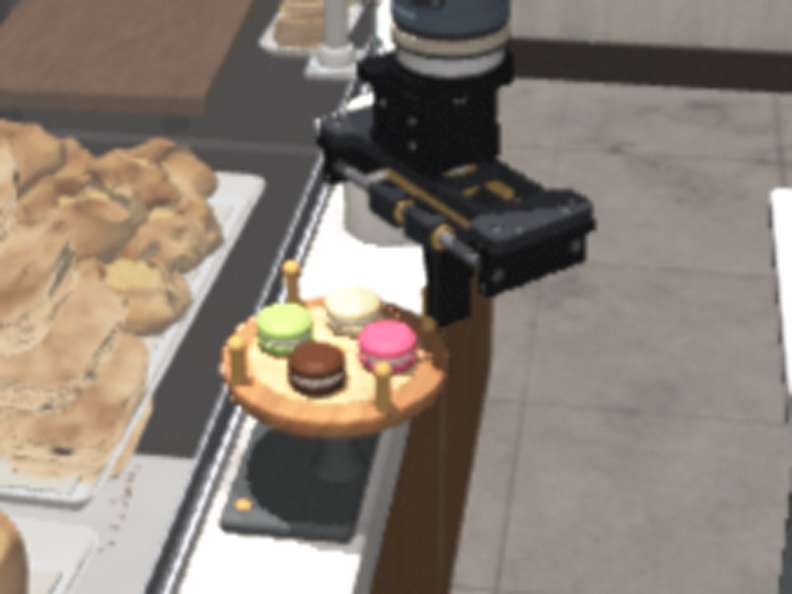

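View pics/top10.png

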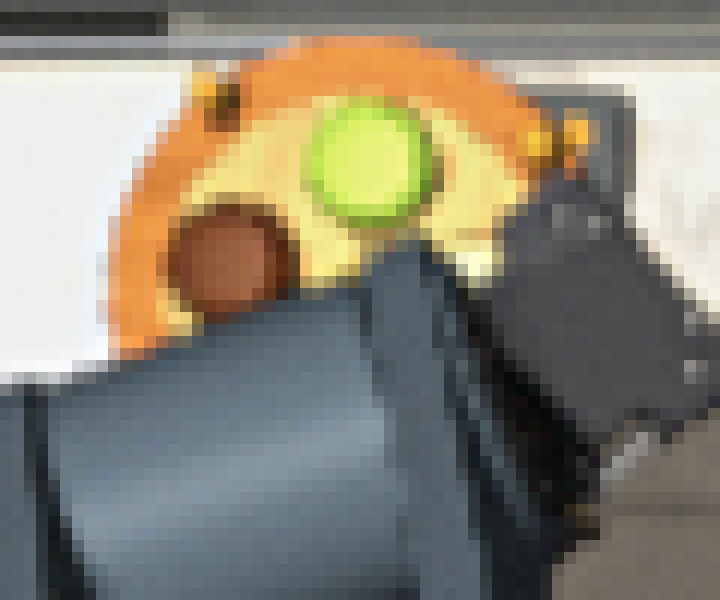

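```bash
python3 - <<'E'
from h import *
T=robot.camera_model("top")
t=lambda a,b:(196+a/12-.5,225+b/12-.5)
for q,z in [((205,83),.13),((538,137),.13),((370,163),.12),((232,255),.12)]:
    x=onz(T,*t(*q),z)[:2]-(AX if z==.13 else [.445,.289]); print(np.degrees(np.arctan2(x[1],x[0])),np.hypot(*x))
E
```

```text
34.6715590259974 0.06637223630388715
-54.20137354105265 0.06789230465842608
-9.122257830722393 0.033644069021229836
77.43413518824774 0.03360184937248634
```

The top view gives the post at about 215° and pink at about 170°, so it needs roughly 9.5° more.

Call:
{"fn": "arm_command", "kwargs": {
  "targets": [
    [0.1,-0.35,0,-0.05,0],
    [0.16,-0.7,0,-0.1,0],
    [0.2,-1.0,0,-0.15,0],
    [0.2,-1.2,0,-0.16,0],
    [0.2,-1.2,0,-0.16,0]
  ]
}}

```text
time: 10.65
position: [0.3865, 0.249, 0.1125]
tool_rot: [-0.442, 0.897, 0.0, -0.0]
ft_force: [-0.8, -0.4, 0.9]
grip_width: 0.0005
```

```bash
python3 - <<'E'
from h import *
rows([])
for n in("top",):
    p,d=robot.camera(n); cv2.imwrite(f"pics/{n}11.png",cv2.resize(p[225:275,196:256,::-1],None,fx=12,fy=12,interpolation=cv2.INTER_NEAREST))
E
```

```text
t 10.65 pos [0.3865 0.249  0.1125] yaw -127.5 F [-0.84 -0.38  0.88] w 0.0005
```

View pics/top11.png

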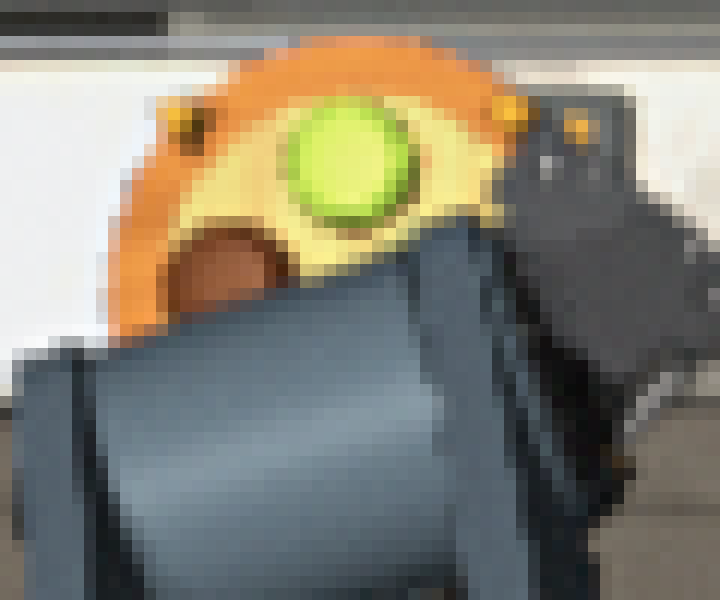

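The rear posts at (173,112) and (508,110) are now level and green is straight at the back, so pink is at the front. I'll back off, lift and retreat.

Call:
{"fn": "arm_command", "kwargs": {
  "targets": [
    [0.3,0.8,0,0,0],
    [1,1.8,0,0,0],
    [2.5,2.8,-2,0,0],
    [4,3.5,-5,0,0],
    [5,4,-8,0,0]
  ]
}}

```text
time: 11.32
position: [0.3221, 0.2331, 0.193]
tool_rot: [-0.443, 0.897, 0.0, -0.001]
ft_force: [0.7, 0.2, -0.1]
grip_width: 0.0003
```

```bash
python3 - <<'E'
from h import *
rows([(.24,.33,.22,200),(.18,.5,.22,170)])
E
```

```text
t 11.32 pos [0.3221 0.2331 0.193 ] yaw -127.4 F [ 0.72  0.16 -0.12] w 0.0003
[-2.7, 12.41, -2.69, np.float64(0.569), 0.0]
[-12.55, 27.51, -2.69, np.float64(1.092), 0.0]
```

Call:
{"fn": "arm_command", "kwargs": {
  "targets": [
    [-1,3,-1,0.1,0],
    [-3,8,-2,0.25,0],
    [-6,13.5,-2.7,0.4,0],
    [-9,19,-2.7,0.55,0],
    [-11,24,-2.7,0.7,0]
  ]
}}

```text
time: 11.95
position: [0.2034, 0.4612, 0.2197]
tool_rot: [-0.109, 0.994, 0.0, 0.0]
ft_force: [1.8, 0.1, 0.6]
grip_width: 0.0006
```

```bash
python3 - <<'E'
from h import *
rows([])
for n in("top","side"):
    p,d=robot.camera(n); cv2.imwrite(f"pics/{n}12raw.png",p[:,:,::-1]);p=p[:,:,::-1]
    cv2.imwrite(f"pics/{n}12.png",cv2.resize(p[225:275,196:256],None,fx=12,fy=12,interpolation=cv2.INTER_NEAREST) if n=="top" else cv2.resize(p[200:380,200:440],None,fx=3.3,fy=3.3))
E
```

```text
t 11.95 pos [0.2034 0.4612 0.2197] yaw -167.5 F [1.79 0.08 0.63] w 0.0006
```

View pics/top12.png

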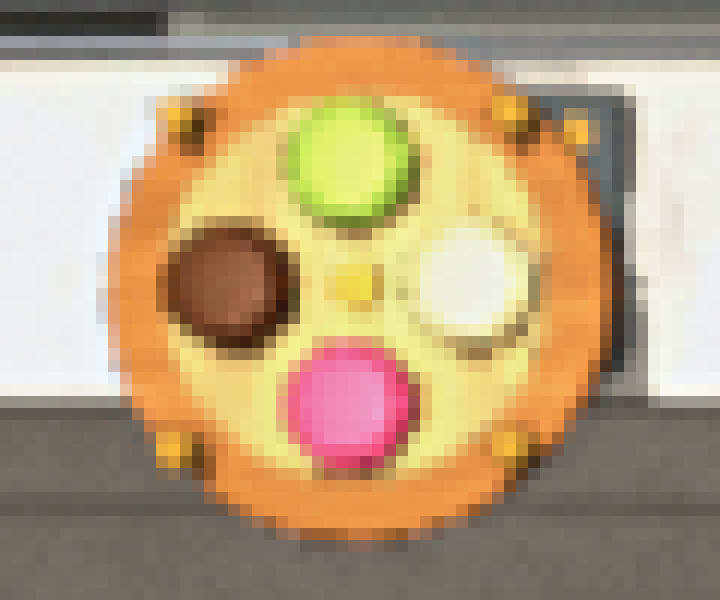

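View pics/side12raw.png

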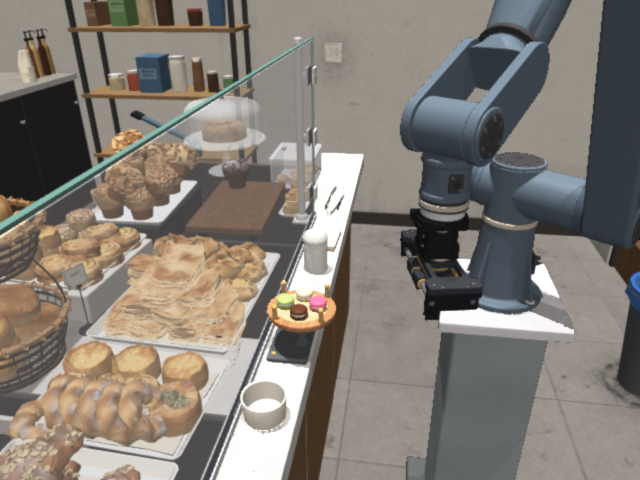

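In the top view pink is straight at the front (350,405), the posts are symmetric at (180,118), (510,115), (175,450) and (512,448), and all macarons are in place. The hand is clear. I'll let the arm settle, measure and hand in.

Call:
{"fn": "arm_command", "kwargs": {
  "targets": [
    [0,0,0,0,0],
    [0,0,0,0,0],
    [0,0,0,0,0]
  ]
}}

```text
time: 12.42
position: [0.2056, 0.4587, 0.2195]
tool_rot: [-0.111, 0.994, -0.0, -0.0]
ft_force: [0.1, 0.1, -0.9]
grip_width: 0.0004
```

```bash
python3 - <<'E'
from h import *
T=robot.camera_model("top")
t=lambda a,b:(196+a/12-.5,225+b/12-.5)
P=[onz(T,*t(*q),.12)[:2] for q in [(350,405),(352,160),(230,285),(472,285)]]
c=np.mean(P,0)
for p in P: d=p-c;print(np.degrees(np.arctan2(d[1],d[0])).round(1),np.hypot(*d).round(4))
print("pink - front spot",(P[0]-(c+[-.034,0])).round(4)); rows([])
print(robot.hand_in())
E
```

```text
-179.6 0.0339
0.4 0.0347
90.8 0.0338
-90.5 0.0338
pink - front spot [ 0.0001 -0.0002]
t 12.43 pos [0.2056 0.4587 0.2195] yaw -167.3 F [ 0.1   0.13 -0.89] w 0.0004
the job is handed in; nothing more can be done
None
```

The pink macaron is now squarely at the front, and I handed the job in at 12.4 s. I turned the carousel about 166° counter-clockwise with closed fingertips, in two slow strokes on two brass posts, then backed the hand off.

**Pink's position:** in the last top view, pink lies within about 1° and 1 mm of the front spot, measured from the macarons' common centre. With calibration error, allow about 2 mm.

**Macarons:** all four are still about 34 mm from the axis, as at the start.

**Clearance:** the ramekin and sugar shaker look unmoved in the last side view. I didn't measure them, the order pad or the tongs against the start. The hand ended about 0.2 m or more clear of the carousel. Forces read at the end of each move stayed within about 2 N.

**One thing disagreed:** the platter first lagged about 6° behind my estimate. The closed fingers are about 19 mm thick, not the 30 mm I had assumed. I corrected for this from the pictures, and the later angles agreed to within a degree or two.

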